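# Set a marked bar under the bench drill

### The arm

A 6-joint arm with a two-finger parallel gripper is mounted at the origin on a cart in front of the work surface, level with it; the furniture and walls round the work are solid. World frame = base frame: x ahead of the robot, y to its left, z up, the work surface at z = 0. Lengths are in m, angles in degrees, forces in N, time in s.
With the tool pointing down it reaches from about 0.325 to 0.9 m from the base axis. Payload 6.1 kg.
Tool frame: the origin (TCP) lies midway between the tips of the shut fingers; the grasp point (between the pads) lies 19 mm behind it (bot.pinch_z is the distance from the TCP to the grasp point, in m); z points along the fingers, y is the line along which they close (so a half turn about z gives the same grasp; the last joint's range is limited). The gripper opens to 87 mm and grips with 3 to 60 N. Pads are 19 mm wide; open, the fingers measure 117 mm over their backs; the gripper's body (75 mm by 190 mm) begins 51 mm behind the grasp point.
Start: joints at [-7.225, 12.628, 87.462, -0, 79.91, -7.225], TCP at [0.625, -0, 0.223] pointing down, gripper open.
Joint ranges: [-170.65, 170.65], [-52.31, 119.04], [5.05, 147.46], [-71.25, 251.25], [11.57, 151.72], [-153.62, 153.62]. Speed limits (degrees/s): [147.25, 147.25, 172.46, 180, 180, 180].

### API

Orientations are given as [roll, pitch, yaw] about the fixed x, y, z axes, in that order (R = Rz(yaw) Ry(pitch) Rx(roll)).
In Python, from bench import bot, eyes gives the robot as it stands.
- The arm moves only by the tool play_rows, never from a script. Its argument "targets" is a list that holds one entry, the list of rows, each a list of 6 numbers: the shift along the world's x, y, z in mm, then the turn, a rotation vector about the world's x, y, z in degrees. In form: [[[x, y, z, wx, wy, wz], ...]]. A call has exactly 8 rows; each row is the pose to reach, as a shift and turn from the pose commanded when the call began; what a row does not reach only later rows make up. A row lasts 1/10 s, in which the tool goes at most 50 mm and 8.59 degrees, less where a joint would pass 70% of its speed; a pose out of reach is approached as far as the arm can. A call with a gripper value outside its range is refused whole. "grip" is the gripper's target within -1 to 1 (fully open at 1, half-way at 0, shut at -1), set as the call begins (left out, the last holds). The fingers move at their own pace and stop on an object; "squeeze" is the grip in N (left out, the last holds). Time passes only in rows, so rows that repeat a pose let the fingers close, or fill a call up. It gives the time, the measured TCP pose, the force, the opening and the grip force at its end, in the units of the state.
- bot.state(): the state, without advancing time (a new reading comes with each control period).
- eyes.camera(name): name is "scene" or "side" or "wrist"; returns (picture, depth): 384x512x3 uint8, red, green, blue; 384x512 float32, m along the optical axis (not along the pixel's ray), 0 where there is no reading.
- eyes.calibration(name): a dict with "mtx" (3x3 intrinsics, pixels), "R" (3x3) and "t" (3): a world point X has camera coordinates R X + t; the wrist camera has in their place "hand_eye" (4x4, takes a point from camera to tool coordinates, whose origin is the TCP and whose axes are the flange's). Camera axes: x right, y down, z forward; pixel columns grow to the right and rows downward; lengths in m; the calibration is good to about 2 mm. The wrist camera is an equidistant fisheye: a pixel r from the principal point sees the ray r / f radians off the axis. A picture is of the moment at which its call begins: read the wrist's pose just before it. calibration takes no time and is no camera call.
- bot.finish_job(): hands the job in; it is judged then, once.
The state is a dict: "clock": time; "q": joint angles; "qd": joint speeds; "effort": joint torques, N m; "position": TCP position; "tcp_rot": TCP orientation; "force": force on the tool from outside, world axes, zero at the start; "torque": the same for the moment, N m; "width": finger opening in m; "finger_force": force on a finger pad.
Only numpy, scipy, OpenCV 4.12 (cv2) and the standard library are available. Lean on these libraries where they do the work, as an engineer would, in place of code of your own. Each camera call takes 0.05 s, during which the arm holds its last target. There are 200 camera calls.

### The job

One of the two wooden bars has a black cross drawn near one end; the other has already been drilled. Slide the marked bar along the table, without picking it up, until its cross sits right under the tip of the drill bit, then let go of it, lying flat and still. Leave the drilled bar where it is, and don't knock the drill.

Things in the scene. Friction and masses are not known exactly. Their poses are not given: they have to be found in the camera images.
- marked_bar: The bar to be drilled: brown wood, 240 x 45 x 20 mm, 0.1 to 0.2 kg, loose, flat on the table, a black pen cross (34 mm) on top near one end. Origin: centre of its underside; x along its length to the marked end, y across its width, z up. Cross at x = +90 mm. Slides easily; can be gripped across its width in the half away from the cross, clear of the drill.
- mark (a point): The centre of the black cross, on the top face of the marked bar (20 mm above the table when the bar lies flat). Same axes as the bar.
- bench_drill: Grey bench drill, 280 mm tall, fixed. Origin on the table exactly below the bit; x from the bit back to the column, z up. Bit tip 55 mm above the table, on the axis of the round 68 mm wide motor housing (135 to 280 mm up; seen from above). Below the bit the table is open to front and sides. Foot (100 mm wide, 12 high) begins 67 mm behind the bit, column 94 mm; feed spokes reach 52 mm to +y.
- drilled_bar: The bystander: a loose bar of the same wood and size (240 x 45 x 20 mm), without a cross but with a 13 mm hole drilled through near one end. Origin at the centre of its underside; x along its length towards the hole (at x = +90 mm). To be left where it is.

How it is judged:
By the outcome, as a careful person would: the job done as asked, in the order asked, and still so for the second after the job is handed in, with the robot touching nothing.
It also fails if it takes over 38 s, if anything falls off the work surface, if the arm or the gripper's body presses on something with over 40 N, if the wrist force passes 120 N, or if a joint passes its speed limit or range.

## Working session

There is one attempt and no reset: what is moved stays moved. The work goes in short steps, Python scripts to look and compute and a tool call to move; the robot and the scene stay as the last step left them, time stands still between calls to the robot, and variables do not carry over. Pictures are saved under pics/ and viewed, at most 10 in all, crops included, and the job is handed in when it is done.

Besides the shell and the picture viewer there is one more tool, called after ">>>" by a JSON object that holds its "op" and its "data", one argument or row to a line. play_rows: Moves the arm, as the interface text tells. Its arguments: {"type":"object","properties":{"targets":{"type":"array","items":{"type":"array","items":{"type":"array","items":{"type":"number"}}}},"grip":{"type":"number"},"squeeze":{"type":"number"}},"required":["targets"]}

```bash
mkdir -p pics
python3 - <<'E'
from bench import bot,eyes
import cv2,numpy as np
for n in("scene","side"):
    p,d=eyes.camera(n); np.savez(f"{n}.npz",p=p,d=d,**{k:np.array(v) for k,v in eyes.calibration(n).items()})
    cv2.imwrite(f"pics/{n}1.png",cv2.resize(p[:,:,::-1],(768,576)))
print(bot.state()["clock"],bot.state()["tcp_rot"])
E
```

```text
0.1 [-1.79900615e+02 -1.62106366e-02  8.99993693e+01]
```

View pics/scene1.png

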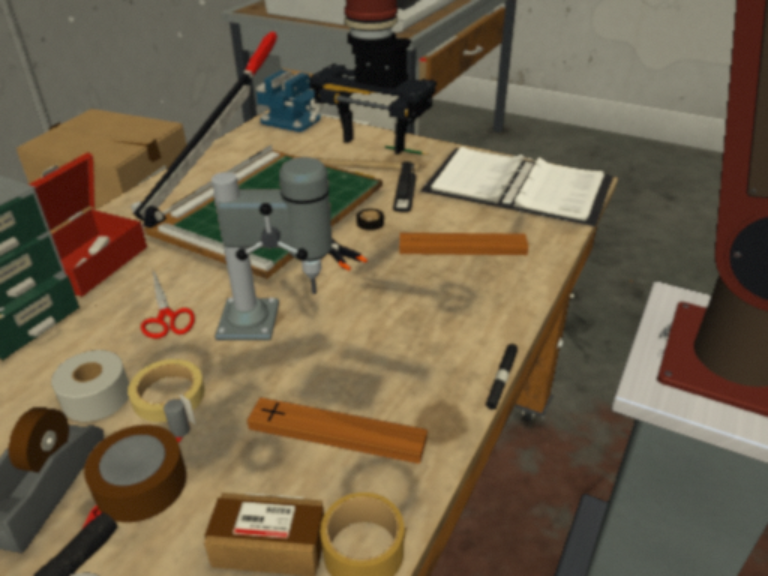

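View pics/side1.png

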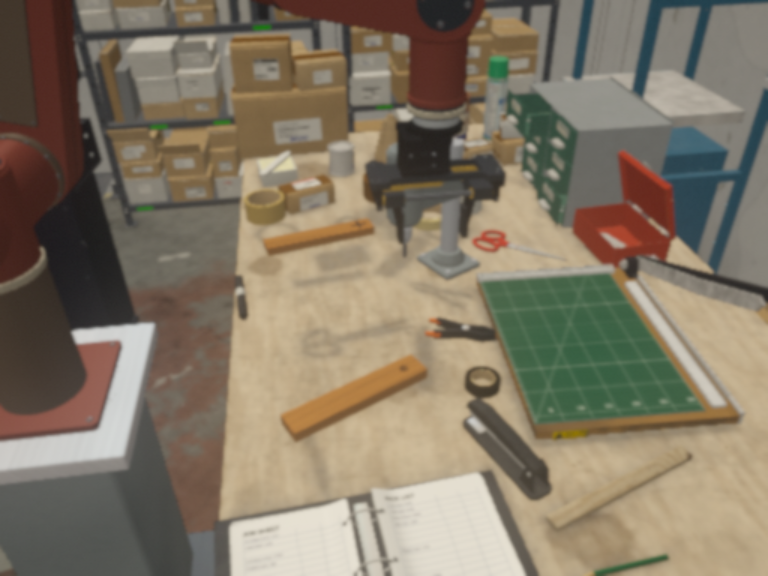

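The scene picture shows the marked bar with its cross at about (272,412), and the bit tip at (314,291). In the side picture the bit tip seems to be at (405,255), partly behind the gripper, and the drilled bar is in front.

```bash
cat > h.py <<'E'
import numpy as np,cv2
def load(n):
    z=np.load(n+".npz");return z
def plane(z,uv,h):
    uv=np.atleast_2d(uv).astype(float); r=np.c_[uv,np.ones(len(uv))]@np.linalg.inv(z['mtx']).T@z['R']
    c=-z['R'].T@z['t']; return c+r*((h-c[2])/r[:,2])[:,None]
def cloud(z):
    d=z['d'];v,u=np.mgrid[:d.shape[0],:d.shape[1]]
    r=np.stack([u,v,np.ones_like(u)],-1)@np.linalg.inv(z['mtx']).T
    return (r*d[...,None]-z['t'])@z['R']
E
python3 - <<'E'
from h import *
for n in("scene","side"):
    z=load(n);P=cloud(z);hsv=cv2.cvtColor(z['p'],cv2.COLOR_RGB2HSV)
    print(n,"cam",-z['R'].T@z['t'])
    m=((hsv[...,0]<16)&(hsv[...,1]>150)&(hsv[...,2]>90)&(P[...,2]>.014)&(P[...,2]<.026)&(z['d']>0)).astype(np.uint8)
    k,l,s,c=cv2.connectedComponentsWithStats(m)
    for i in range(1,k):
        if s[i,4]>300:
            q=P[l==i]; 
            r=cv2.minAreaRect((q[:,:2]*1000).astype(np.float32)); print(s[i],r,q[:,2].mean())
    # drill: grey, high
    g=(hsv[...,1]<60)&(z['d']>0)
    for lo,hi in((.14,.27),):
        a=g&(P[...,2]>lo)&(P[...,2]<hi)&(P[...,0]>.3)&(P[...,0]<.95)&(P[...,1]<-.05)&(P[...,1]>-.5)
        if a.sum():
            q=P[a]; print("grey",a.sum(),np.percentile(q,[2,50,98],axis=0).round(3).tolist())
z=load("scene");print("cross",plane(z,np.array([272,412])/1.5,.02),"tip",plane(z,np.array([314.5,291])/1.5,.055))
z=load("side");print("tip",plane(z,np.array([405,255])/1.5,.055))
p=load("scene")['p'][:,:,::-1]
a=cv2.resize(p[95:235,130:230],(400,560),interpolation=3);b=cv2.resize(load("side")['p'][:,:,::-1][110:190,240:320],(400,400),interpolation=3)
c=np.zeros((560,800,3),np.uint8);c[:,:400]=a;c[:400,400:]=b;cv2.imwrite("pics/c1.png",c)
E
```

```text
scene cam [0.12736035 0.89616371 0.69161761]
[266 155  86  12 848] ((490.7821044921875, -98.42394256591797), (238.6445770263672, 50.98202896118164), 25.346473693847656) 0.019947391427190948
[ 165  265  120   40 2134] ((466.478271484375, 401.3739929199219), (238.1483612060547, 47.533329010009766), 13.229839324951172) 0.01970375846860048
side cam [ 0.43397765 -0.83096517  0.71572499]
cross [[0.55437227 0.42284852 0.02      ]] tip [[0.62336521 0.2036336  0.055     ]]
tip [[0.62382658 0.21839696 0.055     ]]
```

View pics/c1.png

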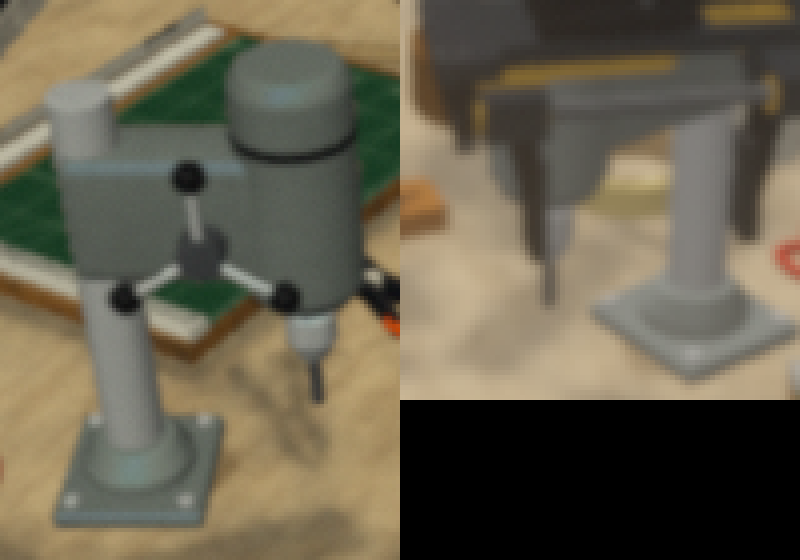

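The crop shows the bit tip at (318,402) in the left panel and (550,305) in the right. Next I'll triangulate the tip, fit the housing and check the clutter.

```bash
python3 - <<'E'
from h import *
from scipy.optimize import least_squares
zs,zd=load("scene"),load("side")
A=[z['mtx']@np.c_[z['R'],z['t']] for z in(zs,zd)]
X=cv2.triangulatePoints(A[0],A[1],np.array([[209.1],[195.1]]),np.array([[269.6],[170.6]]));print("tip tri",(X[:3]/X[3]).ravel())
print("tip scene",plane(zs,[209.1,195.1],.055),"side",plane(zd,[269.6,170.6],.055))
P=cloud(zs);hs=cv2.cvtColor(zs['p'],cv2.COLOR_RGB2HSV)
v,u=np.mgrid[:384,:512]
# housing: crop px 260..350, 170..290 in left panel
a=(u>191)&(u<218)&(v>137)&(v<165)&(P[...,2]>.14)&(P[...,2]<.26); q=P[a]
f=least_squares(lambda c:np.hypot(q[:,0]-c[0],q[:,1]-c[1])-.034,[.62,.2],loss='soft_l1',f_scale=.002);print("housing",f.x,np.abs(f.fun).mean(),len(q))
col=(u>153)&(u<167)&(v>170)&(v<198);q=P[col];print("column surf",np.median(q,0))
print("foot corners",plane(zs,np.array([[55,522],[203,522],[222,420],[85,415]])/4+[129.6,94.6],.012).round(3).tolist())
print("pen",plane(zs,np.array([[515,348],[492,405]])/1.5,.01).round(3).tolist())
print("near marked bar, tall:")
b=(P[...,0]>.3)&(P[...,0]<.75)&(P[...,1]>.08)&(P[...,1]<.7)&(P[...,2]>.028)&(zs['d']>0)
for x in np.arange(.3,.75,.03):print(round(x,2),[int(1000*max([0,*P[...,2][b&(abs(P[...,0]-x)<.015)&(abs(P[...,1]-y)<.015)]])) for y in np.arange(.1,.7,.03)])
# cross: dark pixels on bar
m=(u>165)&(u<200)&(v>262)&(v<288)&(hs[...,2]<75)&(P[...,2]>.013)
print(m.sum(),"cross",plane(zs,np.c_[u[m],v[m]],.02).mean(0), (u[m].mean(),v[m].mean()))
E
python3 -c "
import cv2,numpy as np
p=np.load('scene.npz')['p'][:,:,::-1]
cv2.imwrite('pics/c2.png',cv2.resize(p[255:315,155:295],(784,336),interpolation=3))"
```

```text
tip tri [0.62080433 0.21062174 0.0576653 ]
tip scene [[0.62220853 0.20794707 0.055     ]] side [[0.62211949 0.21536663 0.055     ]]
housing [0.62180218 0.21063755] 0.0010477982457019822 701
column surf [0.70821611 0.27569036 0.09971895]
foot corners [[0.73, 0.33, 0.012], [0.653, 0.291, 0.012], [0.699, 0.205, 0.012], [0.779, 0.241, 0.012]]
pen [[0.306, 0.136, 0.01], [0.296, 0.264, 0.01]]
near marked bar, tall:
0.3 [0, 0, 0, 0, 0, 0, 0, 0, 0, 0, 0, 0, 0, 0, 49, 50, 0, 0, 0, 0]
0.33 [0, 0, 0, 0, 0, 0, 0, 0, 0, 0, 0, 0, 0, 51, 49, 49, 49, 0, 0, 0]
0.36 [0, 0, 0, 0, 0, 0, 0, 0, 0, 0, 0, 0, 0, 49, 47, 0, 49, 0, 0, 0]
0.39 [0, 0, 0, 0, 0, 0, 0, 0, 0, 0, 0, 0, 0, 48, 50, 54, 55, 50, 0, 0]
0.42 [0, 0, 0, 0, 0, 0, 0, 0, 0, 0, 0, 0, 0, 0, 51, 56, 55, 53, 0, 0]
0.45 [0, 0, 0, 0, 0, 0, 0, 0, 0, 0, 0, 0, 0, 0, 40, 54, 56, 55, 0, 0]
0.48 [0, 0, 0, 0, 0, 0, 0, 0, 0, 0, 0, 0, 0, 0, 0, 53, 55, 55, 53, 0]
0.51 [0, 0, 0, 0, 0, 0, 0, 0, 0, 0, 0, 0, 0, 0, 0, 50, 54, 54, 0, 0]
0.54 [0, 0, 0, 0, 0, 0, 0, 0, 0, 0, 0, 0, 0, 0, 0, 0, 0, 0, 0, 0]
0.57 [0, 0, 0, 0, 0, 0, 0, 0, 0, 0, 0, 0, 0, 0, 0, 0, 53, 0, 0, 0]
0.6 [0, 0, 0, 281, 282, 280, 0, 0, 0, 0, 0, 0, 0, 0, 0, 55, 56, 56, 56, 31]
0.63 [0, 0, 0, 282, 281, 281, 242, 0, 0, 0, 0, 0, 0, 52, 55, 57, 56, 56, 55, 34]
0.66 [0, 0, 0, 279, 280, 234, 244, 0, 0, 0, 0, 0, 49, 53, 56, 56, 56, 56, 55, 0]
0.69 [0, 0, 0, 0, 233, 261, 261, 169, 0, 0, 0, 0, 0, 0, 0, 55, 56, 55, 51, 56]
0.72 [0, 0, 0, 0, 232, 263, 263, 0, 0, 0, 0, 0, 0, 0, 0, 0, 50, 59, 84, 59]
0.75 [31, 29, 35, 0, 0, 262, 262, 0, 0, 0, 0, 0, 0, 0, 0, 39, 92, 101, 99, 78]
24 cross [0.5548062  0.42150935 0.02      ] (np.float64(181.54166666666666), np.float64(274.1666666666667))
```

View pics/c2.png

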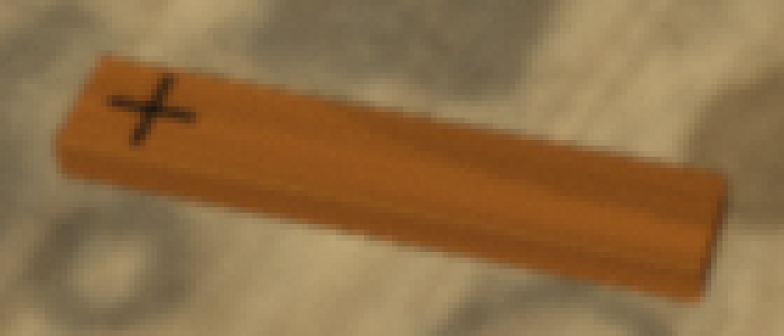

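The crop confirms the cross at about (182,274) in native pixels, so roughly (0.5545, 0.422) in world. The bit is at about (0.6215, 0.2105). I'll approach in x first to stay clear of the drill.

>>> {"op": "play_rows", "data": {
  "targets": [
    [[-45, 0, 0, 0, 0, 8], [-90, 0, 0, 0, 0, 16], [-135, 0, 0, 0, 0, 24], [-180, 0, 0, 0, 0, 32], [-222, 0, 0, 0, 0, 40], [-222, 45, 0, 0, 0, 48], [-222, 90, 0, 0, 0, 56], [-222, 135, 0, 0, 0, 64]]
  ],
  "grip": 0.5,
  "squeeze": 25
}}

```text
clock: 0.9
position: [0.4026, 0.1359, 0.2228]
tcp_rot: [180.0, 0.1, 154.2]
force: [1.4, -0.1, 0.0]
width: 0.065
finger_force: 0.0
```

>>> {"op": "play_rows", "data": {
  "targets": [
    [[0, 42, 0, 0, 0, 8], [0, 84, 0, 0, 0, 16], [0, 126, 0, 0, 0, 24], [0, 168, 0, 0, 0, 32], [0, 210, -20, 0, 0, 39.2], [0, 251, -60, 0, 0, 39.2], [0, 251, -90, 0, 0, 39.2], [0, 251, -90, 0, 0, 39.2]]
  ]
}}

```text
clock: 1.7
position: [0.3988, 0.3845, 0.1264]
tcp_rot: [-179.7, -0.6, -166.7]
force: [-1.2, -0.9, -0.8]
width: 0.0653
finger_force: 0.0
```

```bash
cat >> h.py <<'E'
def wgrab(name):
    from bench import bot,eyes
    s=bot.state();p,d=eyes.camera("wrist");c=eyes.calibration("wrist")
    from scipy.spatial.transform import Rotation as Ro
    T=np.eye(4);T[:3,:3]=Ro.from_euler('xyz',s['tcp_rot'],degrees=True).as_matrix();T[:3,3]=s['position']
    np.savez(name+".npz",p=p,d=d,K=c['mtx'],W=T@np.array(c['hand_eye']))
    cv2.imwrite(f"pics/{name}.png",cv2.resize(p[:,:,::-1],(768,576)))
    print({k:np.round(s[k],4) for k in("clock","position","tcp_rot","width","q","force","finger_force")})
def wplane(z,uv,h):
    K=z['K'];x=np.atleast_2d(uv)-K[:2,2];x=x/[K[0,0],K[1,1]];t=np.linalg.norm(x,axis=1)
    r=np.c_[x*(np.sin(t)/t)[:,None],np.cos(t)]@z['W'][:3,:3].T;c=z['W'][:3,3]
    return c+r*((h-c[2])/r[:,2])[:,None]
E
python3 -c "
from h import *
wgrab('w1')"
```

```text
{'clock': np.float64(1.7), 'position': array([0.3988, 0.3845, 0.1264]), 'tcp_rot': array([-179.7499,   -0.6061, -166.677 ]), 'width': np.float64(0.0653), 'q': array([ 3.579320e+01,  8.616100e+00,  1.028297e+02,  6.000000e-04,
        6.920980e+01, -6.753140e+01]), 'force': array([-1.2304, -0.8914, -0.8178]), 'finger_force': np.float64(0.0)}
```

View pics/w1.png

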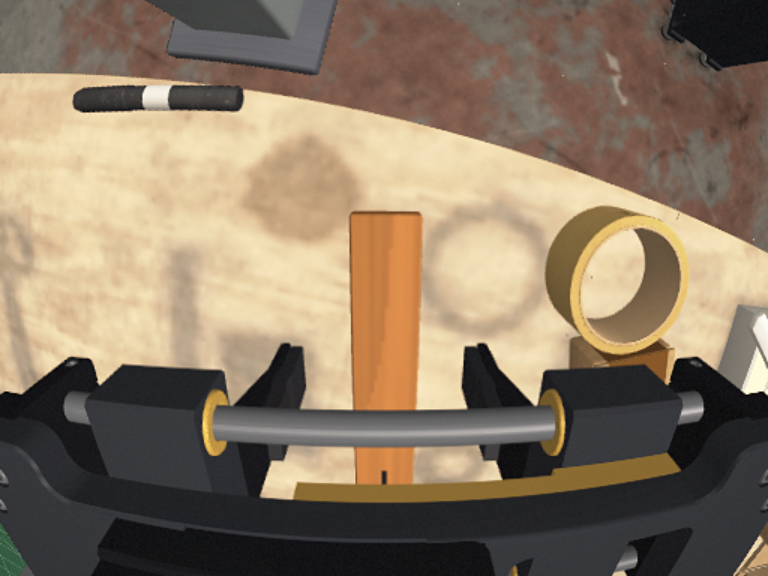

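The wrist picture shows the bar's free end at (350–421, 212), centred between the open fingers and aligned. Next I descend.

>>> {"op": "play_rows", "data": {
  "targets": [
    [[0, 0, -30, 0, 0, 0], [0, 0, -60, 0, 0, 0], [0, 0, -85, 0, 0, 0], [0, 0, -105, 0, 0, 0], [0, 0, -115, 0, 0, 0], [0, 0, -115, 0, 0, 0], [0, 0, -115, 0, 0, 0], [0, 0, -115, 0, 0, 0]]
  ]
}}

```text
clock: 2.55
position: [0.4044, 0.3867, 0.0195]
tcp_rot: [179.9, 0.2, -166.8]
force: [1.1, 0.6, 0.2]
width: 0.0656
finger_force: 0.0
```

>>> {"op": "play_rows", "data": {
  "targets": [
    [[0, 0, -5, 0, 0, 0], [0, 0, -9, 0, 0, 0], [0, 0, -12, 0, 0, 0], [0, 0, -14, 0, 0, 0], [0, 0, -14, 0, 0, 0], [0, 0, -14, 0, 0, 0], [0, 0, -14, 0, 0, 0], [0, 0, -14, 0, 0, 0]]
  ]
}}

```text
clock: 3.35
position: [0.4031, 0.3861, 0.0037]
tcp_rot: [180.0, 0.0, -166.8]
force: [0.1, 0.7, 0.4]
width: 0.0654
finger_force: 0.0
```

>>> {"op": "play_rows", "data": {
  "targets": [
    [[0, 0, 0, 0, 0, 0], [0, 0, 0, 0, 0, 0], [0, 0, 0, 0, 0, 0], [0, 0, 0, 0, 0, 0], [0, 0, 0, 0, 0, 0], [0, 0, 0, 0, 0, 0], [0, 0, 0, 0, 0, 0], [0, 0, 0, 0, 0, 0]]
  ],
  "grip": -1,
  "squeeze": 15
}}

```text
clock: 4.15
position: [0.403, 0.386, 0.0036]
tcp_rot: [180.0, 0.0, -166.8]
force: [-0.2, 0.2, -0.2]
width: 0.0445
finger_force: 15.0
```

Gripped at 44.5 mm. Now slide gently, in y first.

>>> {"op": "play_rows", "data": {
  "targets": [
    [[0, -5, 0, 0, 0, 0], [0, -15, 0, 0, 0, 0], [0, -30, 0, 0, 0, 0], [0, -46, 0, 0, 0, 0], [0, -62, 0, 0, 0, 0], [0, -78, 0, 0, 0, 0], [0, -92, 0, 0, 0, 0], [0, -105, 0, 0, 0, 0]]
  ]
}}

```text
clock: 4.95
position: [0.403, 0.2795, 0.0035]
tcp_rot: [-180.0, -0.0, -166.8]
force: [0.3, 2.0, 0.4]
width: 0.0447
finger_force: 15.0
```

>>> {"op": "play_rows", "data": {
  "targets": [
    [[2, -14, 0, 0, 0, 0], [6, -30, 0, 0, 0, 0], [12, -46, 0, 0, 0, 0], [20, -62, 0, 0, 0, 0], [28, -78, 0, 0, 0, 0], [36, -90, 0, 0, 0, 0], [42, -98, 0, 0, 0, 0], [46, -102, 0, 0, 0, 0]]
  ]
}}

```text
clock: 5.75
position: [0.4494, 0.1782, 0.0035]
tcp_rot: [180.0, -0.0, -166.9]
force: [-1.5, 1.5, 2.6]
width: 0.045
finger_force: 15.0
```

>>> {"op": "play_rows", "data": {
  "targets": [
    [[3, -1, 0, 0, 0, 0], [8, -2, 0, 0, 0, 0], [13, -3, 0, 0, 0, 0], [17, -4, 0, 0, 0, 0], [19, -4, 0, 0, 0, 0], [20, -4, 0, 0, 0, 0], [20, -4, 0, 0, 0, 0], [20, -4, 0, 0, 0, 0]]
  ]
}}

```text
clock: 6.55
position: [0.4691, 0.1751, 0.0035]
tcp_rot: [-180.0, 0.0, -166.8]
force: [-1.0, 0.7, 1.5]
width: 0.045
finger_force: 15.0
```

Run:
```python
from h import *
from bench import bot,eyes
c=np.zeros((480,800,3),np.uint8)
for i,(n,(x,y)) in enumerate({"scene":(160,170),"side":(225,135)}.items()):
    p,d=eyes.camera(n); np.savez(f"{n}2.npz",p=p,d=d,**{k:np.array(v) for k,v in eyes.calibration(n).items()})
    c[:,i*400:i*400+400]=cv2.resize(p[y:y+60,x+10:x+60,::-1],(400,480),interpolation=3)
cv2.imwrite("pics/c3.png",c);print(bot.state()['clock'])
```

```text
6.65
```

View pics/c3.png

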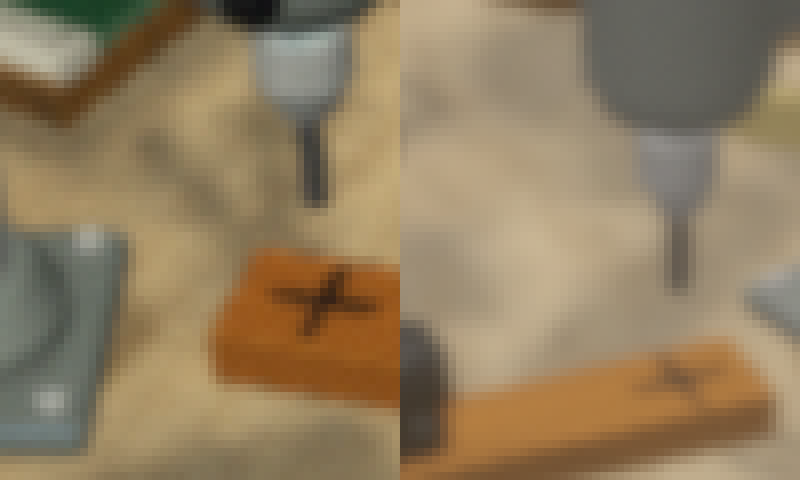

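In the left panel the tip is at (316,205) and the cross at (324,298). In the right panel the tip is at (280,288) and the cross at (280,378). I'll use these to compute the residual.

Run:
```python
from h import *
from scipy.optimize import least_squares
zs,zd=load("scene2"),load("side2")
A=[z['mtx']@np.c_[z['R'],z['t']] for z in(zs,zd)]
f=lambda p,o:(np.array(p)+.5)/8-.5+o
T=[f((316,205),[170,170]),f((280,288),[235,135])];C=[f((324,298),[170,170]),f((280,378),[235,135])]
tri=lambda a:(lambda X:(X[:3]/X[3]).ravel())(cv2.triangulatePoints(A[0],A[1],a[0][:,None],a[1][:,None]))
t,c=tri(T),tri(C);print("tri",t,c,"diff mm",(t-c)*1000)
for z,a,b in((zs,T[0],C[0]),(zd,T[1],C[1])):
    print(plane(z,a,.055)[0],plane(z,b,.02)[0],1000*(plane(z,a,.055)-plane(z,b,.02))[0])
v,u=np.mgrid[:384,:512]
for z in(zs,zd):
    P=cloud(z);a=(np.hypot(P[...,0]-.622,P[...,1]-.21)<.042)&(P[...,2]>.15)&(P[...,2]<.265)&(z['d']>0);q=P[a]
    # keep side facing camera
    cam=-z['R'].T@z['t'];e=cam[:2]-[.622,.21];e/=np.linalg.norm(e);k=(q[:,:2]-[.622,.21])@e>.012;q=q[k]
    r=least_squares(lambda c:np.hypot(q[:,0]-c[0],q[:,1]-c[1])-.034,[.62,.2],loss='soft_l1',f_scale=.002);print("housing",r.x,len(q),np.abs(r.fun).mean())
    hsv=cv2.cvtColor(z['p'],cv2.COLOR_RGB2HSV)
    m=((hsv[...,0]<18)&(hsv[...,1]>90)&(abs(P[...,2]-.02)<.006)&(P[...,0]>.5)&(P[...,0]<.7)&(abs(P[...,1]-.21)<.07)).astype(bool)
    q=P[m];print("bar front",cv2.minAreaRect((q[:,:2]*1000).astype(np.float32)),m.sum())
```

```text
tri [0.6207395  0.2109039  0.05762123] [0.62126156 0.20941427 0.02040371] diff mm [-0.52206386  1.48962816 37.21751953]
[0.62210075 0.20828066 0.055     ] [0.62174674 0.2089497  0.02      ] [ 0.35401304 -0.66903298 35.        ]
[0.62204871 0.21558641 0.055     ] [0.6212109  0.20987889 0.02      ] [ 0.83781449  5.70752296 35.        ]
housing [0.62208673 0.21104573] 1408 0.0012488338488454917
bar front ((579.052001953125, 200.84732055664062), (147.38247680664062, 49.64663314819336), 13.066423416137695) 678
housing [0.62160692 0.21123806] 927 0.0012659688131535576
bar front ((573.6124267578125, 197.98484802246094), (159.99830627441406, 51.238258361816406), 12.453434944152832) 436
```

The cross is about 1.5 mm short in y and 0.5 mm in x. I'll make a small correction, release and lift.

>>> {"op": "play_rows", "data": {
  "targets": [
    [[0.2, 0.5, 0, 0, 0, 0], [0.5, 1, 0, 0, 0, 0], [0.5, 1.6, 0, 0, 0, 0], [0.5, 1.6, 0, 0, 0, 0], [0.5, 1.6, 0, 0, 0, 0], [0.5, 1.6, 0, 0, 0, 0], [0.5, 1.6, 0, 0, 0, 0], [0.5, 1.6, 0, 0, 0, 0]]
  ]
}}

```text
clock: 7.45
position: [0.4697, 0.1767, 0.0036]
tcp_rot: [180.0, 0.0, -166.8]
force: [0.4, -0.9, 1.0]
width: 0.045
finger_force: 15.0
```

>>> {"op": "play_rows", "data": {
  "targets": [
    [[0, 0, 0, 0, 0, 0], [0, 0, 0, 0, 0, 0], [0, 0, 0, 0, 0, 0], [0, 0, 0, 0, 0, 0], [0, 0, 0, 0, 0, 0], [0, 0, 0, 0, 0, 0], [0, 0, 0, 0, 0, 0], [0, 0, 0, 0, 0, 0]]
  ],
  "grip": 0.5
}}

```text
clock: 8.25
position: [0.4695, 0.1766, 0.0035]
tcp_rot: [-180.0, 0.0, -166.8]
force: [-0.2, -0.9, 0.9]
width: 0.0653
finger_force: 0.0
```

Run:
```python
from h import *
from bench import bot,eyes
c=np.zeros((480,800,3),np.uint8)
for i,(n,(x,y)) in enumerate({"scene":(160,170),"side":(225,135)}.items()):
    p,d=eyes.camera(n); np.savez(f"{n}3.npz",p=p,d=d,**{k:np.array(v) for k,v in eyes.calibration(n).items()})
    c[:,i*400:i*400+400]=cv2.resize(p[y:y+60,x+10:x+60,::-1],(400,480),interpolation=3)
cv2.imwrite("pics/c4.png",c);print(bot.state()['clock'])
```

```text
8.35
```

View pics/c4.png

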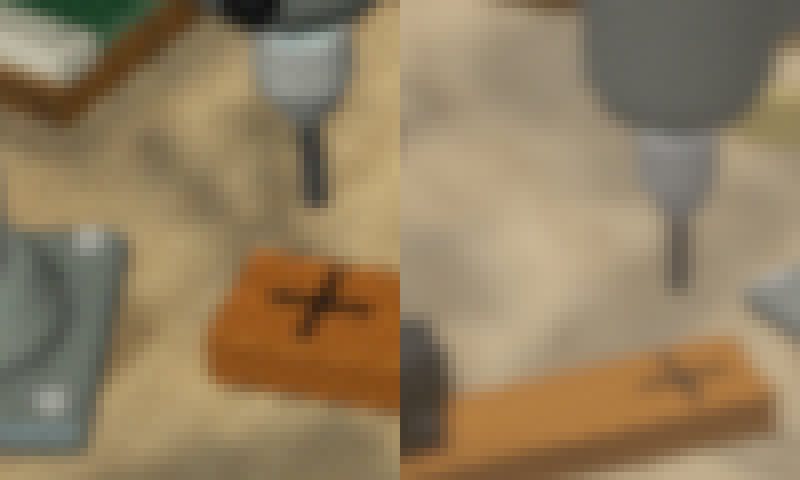

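The released cross is at (320,300) in the left panel and (284,376) in the right, shifted as intended. Now lift clear.

>>> {"op": "play_rows", "data": {
  "targets": [
    [[0, 0, 10, 0, 0, 0], [0, 0, 25, 0, 0, 0], [0, 0, 45, 0, 0, 0], [0, 0, 65, 0, 0, 0], [0, 0, 85, 0, 0, 0], [-10, 0, 100, 0, 0, 0], [-20, 0, 110, 0, 0, 0], [-20, 0, 110, 0, 0, 0]]
  ]
}}

```text
clock: 9.15
position: [0.45, 0.177, 0.1157]
tcp_rot: [180.0, 0.2, -166.8]
force: [1.8, 0.4, -0.6]
width: 0.0654
finger_force: 0.0
```

Run:
```python
from h import *
from bench import eyes,bot
A=[];
f=lambda p,o:((np.array(p)+.5)/8-.5+o)[:,None]
for n in("scene","side"):
    p,d=eyes.camera(n);z={k:np.array(v) for k,v in eyes.calibration(n).items()};z['p']=p;z['d']=d
    A.append(z['mtx']@np.c_[z['R'],z['t']])
    o=load(n+"3")['p'].astype(int);s=np.s_[195:225,180:235] if n=="scene" else np.s_[174:195,260:284]
    print("change near cross",np.abs(p.astype(int)-o)[s].mean())
    if n=="side":
        o=load("side")['p'].astype(int);print("drilled bar change",np.abs(p.astype(int)-o)[235:295,185:290].mean())
X=cv2.triangulatePoints(A[0],A[1],f((320,300),[170,170]),f((284,376),[235,135]));print((X[:3]/X[3]).ravel(),bot.state()['qd'].__str__())
```

```text
change near cross 3.2806060606060607
change near cross 0.5932539682539683
drilled bar change 0.35904761904761906
[0.6225299  0.21041312 0.02017526] [-0.16481297  1.38664613  0.08881085  0.06486161 -0.17898827  0.05224195]
```

```bash
python3 -c "
from bench import bot
print(bot.finish_job())"
```

```text
the job is handed in; nothing more can be done
None
```

The marked bar was slid along the table until its cross sat under the bit tip, within about 1 mm by my camera measurement. It was then released lying flat, the drilled bar stayed where it was and the drill was not touched, and the job was handed in at about 9 s.

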